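# Press a new heel onto a sandal on the sprung jack

## Task

The sandal sits upside down on the sprung post of the bench jack with tacky cement on its bare heel seat: take the large thick heel block from among the three heel pieces on the bench, and set it squarely on the seat as it lies (rubber face up), centred, with its straight front edge towards the toe. Press it straight down, firmly but without hammering, until the sprung post is fully down on its stop. Finish while still gripping the heel and holding the post down on its stop so that the cement can grab; press only through the heel, never with the gripper on the sandal or the jack, and leave the other things on the bench where they lie.

Things in the scene. Friction and masses are not known exactly. Their poses are not given: they have to be found in the camera images.
- heel_centre (a point): centre of the large loose heel block: D-shaped stacked brown leather with a black rubber top, lying rubber up; 64 mm long (x), 58 wide (y), 36 high, about 0.11 kg, this point 18 mm above its underside. Its x axis points from the round back (radius 29 mm) to the straight front edge, z up. Its sides are parallel, 58 mm apart, from the front edge to 3 mm behind the centre: grip it there
- heel_front (a point): middle of the large heel block's straight front edge, half-way up: 32 mm along +x from heel_centre
- heel: the same large heel block, origin at the centre of its underside, axes as heel_centre
- heel_small: the small heel block, a bystander: D-shaped, 46 x 40 x 30 mm, origin under its centre. The three heel pieces lie in any order, their centres 11 cm or more apart
- heel_lift: the thin heel lift, a bystander: D-shaped, 64 x 58 mm and only 12 mm high, origin under its centre
- seat (a point): centre of the sandal's bare heel seat, a level D-shaped patch 60 mm long, 54 wide, facing up, 175 mm above the bench while the post is up. x points from heel to toe, z up. A centred heel block stands 2 mm proud all round (trimmed later). In front of the seat the upturned sole slopes up, to 11 mm above the seat at 55 mm from its centre and 36 mm from 105 mm on; toe at 210 mm
- post (a joint): how far the sprung post with the iron foot and the sandal is pressed straight down, in m: 0 up, 0.015 on its hard stop (the gap that shows the spring is closed). The spring yields at about 6 N and takes about 14 N at the stop; more goes into the stop. About 20 N is a good holding push, above 45 N is too much to hold, above 60 N is hammering. It springs back up when let go
- jack: the bench jack, which carries the post and the sandal and does not move: dark cast pedestal on a bolted foot plate 150 x 130 mm, origin on the bench under the post axis (and under the seat's centre), x axis towards the sandal's toe

How it is judged (in metres and radians):
On the way, in this order (a step that is already met when the one before it is completed fails the run):
1. the large heel block is gripped and lifted clear of the bench (height (world z) of heel_centre above 0.06 m and contact force between the fingers and heel above 1 N), for 0.2 s.
2. the heel is square on the seat and presses the post down onto its stop (value of joint post above 0.0138 m and horizontal distance between heel_centre and seat below 0.006 m and angle between the x axis of heel_centre and the x axis of seat, either way round below 0.14 rad and x of heel_front in the frame of seat above 0.02 m and contact force between heel and jack above 10 N), for 0.5 s.
At the end, for the whole second after the job is handed in: Heel flat on the seat (centres within 6 mm, turned under 8 degrees, straight edge to the toe, tilt under 3.4 degrees), still gripped and at rest, holding the post within 1.2 mm of its stop with 10 to 45 N; the robot itself does not bear on sandal or jack (all of step 2 and z of heel_centre in the frame of seat between 0.015 and 0.02 m and angle between heel_centre's own z axis and vertical below 0.06 rad and contact force between heel and jack below 45 N and contact force between the fingers and heel above 1 N and contact force between each of the arm, the fingers and jack below 2 N and linear speed of heel below 0.01 m/s); the arm keeps its last pose, push and grip.
It fails at once if the heel was hammered onto the seat (push above 60 N) (contact force between heel and jack above 60 N).
It fails at once if the gripper or arm pressed on the sandal or the jack (contact force between any of the fingers, the arm and jack above 5 N).
It fails at once if another thing on the bench was pushed away (distance of any of heel_small, heel_lift, sandal_mate, hammer, knife, awl, cement_tin, polish_tin, pliers from where it was at the start of the episode above 0.02 m).
It also fails if it takes over 51 s, if anything falls off the work surface, if the arm or the gripper's body presses on something with over 40 N, if the wrist force passes 120 N, or if a joint passes its speed limit or range.

## Robot

A 6-joint arm with a two-finger parallel gripper is mounted at the origin on the work surface. World frame = base frame: x ahead of the robot, y to its left, z up, the work surface at z = 0. Lengths are in m, angles in degrees, forces in N, time in s.
With the tool pointing down it reaches from about 0.35 to 0.875 m from the base axis. Payload 4.2 kg.
Tool frame: the origin (TCP) lies at the centre of the arm's flange, where the gripper is bolted on; the fingertips stand 182 mm ahead of it and the grasp point (between the pads) lies 164 mm ahead of it (r.nose_length is the distance from the TCP to the fingertips, in m); z points along the fingers, y is the line along which they close (so a half turn about z gives the same grasp; the last joint's range is limited). The gripper opens to 87 mm and grips with 3 to 60 N. Pads are 19 mm wide; open, the fingers measure 117 mm over their backs; the gripper's body (75 mm by 190 mm) begins 51 mm behind the grasp point.
Start: joints at [-61.272, 22.042, 0.453, 0, -68.411, -14.817], TCP at [0.15, -0.607, 0.405] pointing down, gripper open.
Joint ranges: [-179.83, 179.83], [-69.29, 118.12], [-61.27, 80.66], [-181.25, 117.63], [-171.15, -9.14], [-177.46, 177.46]. Speed limits (degrees/s): [159.86, 159.86, 180, 180, 180, 180].

## Interface

Orientations are given as a 3x3 rotation matrix whose columns are the frame's x, y, z axes.
In Python, from station import r, vision gives the robot as it stands. The module is installed in compiled form; this text tells all that it offers.
- The arm moves only by the shell command python3 -m creep 'ROWS'. ROWS is JSON, a list of rows, each a list of 7 numbers: the opening, from -1 (shut) to 1 (fully open), then the shift along the tool's x, y, z in mm, then the turn, a rotation vector about the tool's x, y, z in degrees. A call has 1 to 8 rows; each row is the pose to reach, as a shift and turn from the pose commanded when the call began, along the tool's axes at that moment; what a row does not reach only later rows make up. A row lasts 1/12 s, in which the tool goes at most 41.7 mm and 7.16 degrees, less where a joint would pass 70% of its speed; a pose out of reach is approached as far as the arm can. A call with a gripper value outside its range is refused whole. The fingers move at their own pace and stop on an object; the grip force is fixed at half the most. Time passes only in rows, so rows that repeat a pose let the fingers close. It gives the time, the measured TCP pose, the force, the opening and the grip force at its end, in the units of the state.
- r.sense(): the state, without advancing time (a new reading comes with each control period).
- vision.capture(name): name is "scene" or "top"; returns (picture, depth): 384x512x3 uint8, red, green, blue; 384x512 float32, m along the optical axis (not along the pixel's ray), 0 where there is no reading.
- vision.camera_model(name): a dict with "vertical_fov" (degrees; the focal length in pixels is half the picture's height over the tangent of half this angle, whatever the lens; pixels are square), "cx", "cy" (the principal point, pixels), "extrinsics" (4x4, takes a point from camera to world coordinates). Camera axes: x right, y down, z forward; pixel columns grow to the right and rows downward; lengths in m; the calibration is good to about 2 mm. A picture is of the moment at which its call begins. camera_model takes no time and is no camera call.
- r.finish_job(): hands the job in; it is judged then, once.
Trained networks look in the newest picture that a camera, given by its name, has taken for a name from the list of things; names that differ only in an ending like _2 or _b are one class to them, and where a whole thing is asked for, a point or a joint stands for the part that bears it (a point fixed in the world has none). Each returns a list of dicts, best first, with "conf" (0 to 1); they miss things now and then, are a little off and sometimes report something else, mostly with a low value. They report only what shows in the picture. A call takes as long as a camera call.
- vision.find_in(camera, thing): "uv" ([column, row] in pixels, amid what is visible of it).
- vision.cut_out(camera, thing): "region" (384x512 bool, what is visible of it) and "uv" ([column, row] in pixels, amid what is visible of it).
The state is a dict: "time_s": time; "joints": joint angles; "joint_velocities": joint speeds; "effort": joint torques, N m; "tcp_pos": TCP position; "ee_rot": TCP orientation; "wrist_force": force on the tool from outside, world axes, zero at the start; "moment": the same for the moment, N m; "gripper_width": opening from 0.0 (shut) to 1.0 (fully open); "gripper_force": force on a finger pad.
Only numpy, scipy, OpenCV 4.12 (cv2) and the standard library are available. Lean on these libraries where they do the work, as an engineer would, in place of code of your own. Each camera call takes 0.05 s, during which the arm holds its last target. There are 200 camera calls.

## Working session

There is one attempt and no reset: what is moved stays moved. The work goes in short steps, Python scripts to look and compute and a shell command to move; the robot and the scene stay as the last step left them, time stands still between calls to the robot, and variables do not carry over. Pictures are saved under pics/ and viewed, at most 10 in all, crops included, and the job is handed in when it is done.

```bash
mkdir -p pics; cat > h.py <<'E'
import numpy as np, cv2
from station import r, vision
def pts(cam,depth,mask=None):
    m=vision.camera_model(cam); H,W=depth.shape
    f=H/2/np.tan(np.radians(m["vertical_fov"])/2)
    v,u=np.nonzero((depth>0)&(mask if mask is not None else True))
    d=depth[v,u]; c=np.c_[(u-m["cx"])/f*d,(v-m["cy"])/f*d,d,np.ones(len(d))]
    return (c@np.array(m["extrinsics"]).T)[:,:3]
E
python3 - <<'E'
from h import *
for c in ["scene","top"]:
    p,d=vision.capture(c); cv2.imwrite(f"pics/{c}0.png",p[:,:,::-1]); np.save(c+"0.npy",d)
    print(c,np.round(np.array(vision.camera_model(c)["extrinsics"])[:3,3],3))
    for t in ["heel","heel_small","heel_lift","seat","jack"]:
        for o in vision.cut_out(c,t)[:2]:
            P=pts(c,d,o["region"]); print(t,round(o["conf"],2),np.round(o["uv"]),len(P),np.round(np.median(P,0),3),np.round(np.percentile(P,2,axis=0),3),np.round(np.percentile(P,98,axis=0),3))
s=r.sense(); print(s["time_s"],s["ee_rot"],s["gripper_width"])
E
```

```text
scene [ 1.112 -0.345  0.946]
heel 0.59 [214. 260.] 854 [ 0.625 -0.167  0.035] [ 0.586 -0.198  0.004] [ 0.65  -0.139  0.039]
heel_small 0.8 [198. 209.] 383 [ 0.485 -0.13   0.029] [ 0.453 -0.151  0.002] [ 0.5   -0.112  0.033]
heel_lift 0.56 [136. 240.] 665 [ 0.482 -0.288  0.011] [ 0.447 -0.32   0.002] [ 0.512 -0.261  0.015]
seat 0.74 [370. 137.] 3641 [0.614 0.219 0.195] [0.484 0.195 0.088] [0.711 0.273 0.212]
jack 0.94 [352. 147.] 5861 [0.561 0.214 0.163] [0.448 0.165 0.006] [0.707 0.285 0.212]
top [ 0.411 -0.061  0.924]
heel 0.83 [310. 177.] 578 [ 0.613 -0.163  0.037] [ 0.583 -0.195  0.007] [ 0.646 -0.136  0.04 ]
heel_small 0.61 [296. 235.] 284 [ 0.476 -0.129  0.031] [ 0.454 -0.152  0.003] [ 0.498 -0.11   0.034]
heel_small 0.46 [308. 181.] 567 [ 0.615 -0.163  0.037] [ 0.583 -0.195  0.009] [ 0.65  -0.136  0.04 ]
heel_lift 0.94 [360. 231.] 551 [ 0.48  -0.287  0.013] [ 0.449 -0.319  0.007] [ 0.51  -0.261  0.016]
seat 0.66 [135. 170.] 3872 [0.598 0.223 0.198] [0.483 0.194 0.105] [0.705 0.268 0.213]
jack 0.57 [141. 194.] 5991 [0.553 0.217 0.175] [0.441 0.165 0.009] [0.703 0.275 0.212]
0.6 [[-9.70660757e-01 -2.40453099e-01  4.58600722e-05]
 [-2.40453099e-01  9.70660758e-01  6.68650872e-06]
 [-4.61223642e-05 -4.53686488e-06 -9.99999999e-01]] 1.0054286852746752
```

View pics/scene0.png

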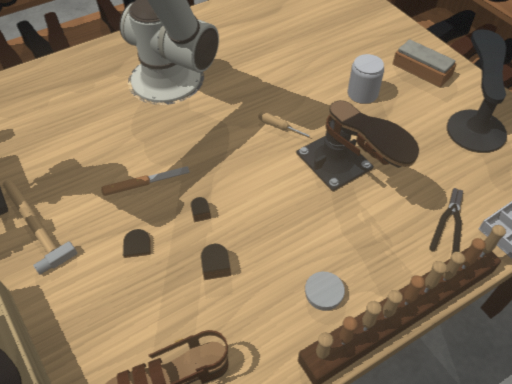

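View pics/top0.png

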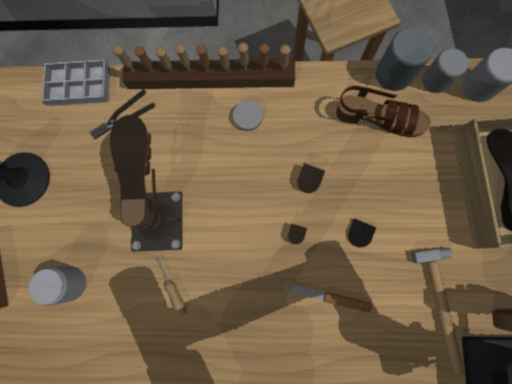

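The scene view shows the heel pieces at (137,243), (201,209) and (215,261). In the top view they are at (360,233), (297,234) and (310,178), and the last is the large heel. The jack and sandal are at (135,210), toe up towards (128,120). Next I'll fit the outlines.

```bash
cat >> h.py <<'E'
from scipy.optimize import minimize
def plane_xy(cam,h):
    m=vision.camera_model(cam); f=192/np.tan(np.radians(m["vertical_fov"])/2)
    v,u=np.mgrid[:384,:512]; E=np.array(m["extrinsics"])
    D=np.stack([(u-m["cx"])/f,(v-m["cy"])/f,np.ones(u.shape)],-1)@E[:3,:3].T
    return E[:3,3]+D*((h-E[2,3])/D[...,2])[...,None], E[:3,3]+D*np.load(cam+"0.npy")[...,None]
def fitD(cams,h,x0,L,Wd,tol,yaw0,front=True):
    X=[];Y=[]
    for c in cams:
        q,p=plane_xy(c,h); s=np.hypot(q[...,0]-x0[0],q[...,1]-x0[1])<0.06
        X.append(q[s][:,:2]); Y.append((np.abs(p[s][:,2]-h)<tol).astype(float))
    X=np.vstack(X);Y=np.hstack(Y);R=Wd/2
    def cost(a):
        c,s=np.cos(a[2]),np.sin(a[2]); d=X-a[:2]; x=d@[c,s]; y=d@[-s,c]
        cx=-L/2+R
        sd=np.where(x<cx,np.hypot(x-cx,y)-R,np.abs(y)-R)
        sd=np.maximum(sd,x-L/2)
        e=(1/(1+np.exp(np.clip(sd/.001,-30,30)))-Y)**2
        if not front: e=e[x<L/2-.01]
        return e.sum()/(1 if front else len(e)/1000)
    b=min((minimize(cost,[x0[0],x0[1],y],method="Nelder-Mead",options=dict(initial_simplex=np.array([x0[0],x0[1],y])+np.array([[0,0,0],[.008,0,0],[0,.008,0],[0,0,.3]]))) for y in yaw0),key=lambda o:o.fun)
    return np.round([b.x[0],b.x[1],np.degrees(b.x[2])],4),round(b.fun,1),int(Y.sum())
E
python3 - <<'E'
from h import *
yw=np.radians(np.arange(-180,180,30))
for c in (["top"],["scene"],["top","scene"]): print("heel",c,fitD(c,.036,(.615,-.165),.064,.058,.008,yw))
for c in (["top"],["scene"],["top","scene"]): print("seat",c,fitD(c,.175,(.512,.216),.060,.054,.006,np.radians([-20,0,20]),False))
for c in ("top","scene"):
    q,p=plane_xy(c,.175)
    for lo,hi,n in((.165,.185,"seatz"),(.12,.23,"sandal"),(.003,.016,"plate")):
        s=(p[...,2]>lo)&(p[...,2]<hi)&(np.abs(p[...,1]-.22)<.1)&(p[...,0]>.40)&(p[...,0]<.75)
        P=p[s].astype(np.float32); print(c,n,len(P),np.round(np.percentile(P,[1,99],axis=0),3).tolist(),cv2.minAreaRect(P[:,:2]))
    im=cv2.imread(f"pics/{c}0.png"); u,v=((145,195) if c=="top" else (355,140))
    cv2.imwrite(f"pics/{c}crop.png",cv2.resize(im[v-60:v+60,u-60:u+60],None,fx=5,fy=5,interpolation=cv2.INTER_CUBIC))
# profile along sandal from top
q,p=plane_xy("top",.175); s=(p[...,2]>.15)&(np.abs(p[...,1]-.22)<.08)&(p[...,0]>.4)&(p[...,0]<.75); P=p[s]
for x in np.arange(.47,.71,.01):
    k=np.abs(P[:,0]-x)<.005
    if k.any(): print(round(x,3),np.round([P[k,1].min(),P[k,1].max(),np.median(P[k,2]),P[k,2].max()],3))
E
```

```text
heel ['top'] (array([  0.6133,  -0.1639, -21.0653]), np.float64(17.3), 536)
heel ['scene'] (array([  0.6149,  -0.1636, -21.5608]), np.float64(33.6), 703)
heel ['top', 'scene'] (array([  0.6141,  -0.1637, -21.2899]), np.float64(55.5), 1239)
seat ['top'] (array([0.5086, 0.2252, 2.9641]), np.float64(10.7), 846)
seat ['scene'] (array([ 0.5076,  0.2264, -0.1045]), np.float64(13.2), 546)
seat ['top', 'scene'] (array([0.5083, 0.2255, 3.2251]), np.float64(12.8), 1392)Traceback (most recent call last):
  File "<stdin>", line 9, in <module>
cv2.error: OpenCV(4.12.0) /io/opencv/modules/imgproc/src/convhull.cpp:143: error: (-215:Assertion failed) total >= 0 && (depth == CV_32F || depth == CV_32S) in function 'convexHull'
```

```bash
python3 - <<'E'
from h import *
for c in ("top","scene"):
    q,p=plane_xy(c,.175)
    for lo,hi,n in((.165,.185,"seatz"),(.15,.23,"sandal"),(.003,.016,"plate")):
        s=(p[...,2]>lo)&(p[...,2]<hi)&(np.abs(p[...,1]-.22)<.1)&(p[...,0]>.40)&(p[...,0]<.75)
        P=np.ascontiguousarray(p[s],dtype=np.float32); print(c,n,len(P),np.round(np.percentile(P,[1,99],axis=0),3).tolist(),cv2.minAreaRect(np.ascontiguousarray(P[:,:2])))
    im=cv2.imread(f"pics/{c}0.png"); u,v=((145,195) if c=="top" else (355,140))
    cv2.imwrite(f"pics/{c}crop.png",cv2.resize(im[v-60:v+60,u-60:u+60],None,fx=5,fy=5,interpolation=cv2.INTER_CUBIC))
q,p=plane_xy("top",.175); s=(p[...,2]>.15)&(np.abs(p[...,1]-.22)<.08)&(p[...,0]>.4)&(p[...,0]<.75); P=p[s]
for x in np.arange(.47,.72,.01):
    k=np.abs(P[:,0]-x)<.005
    if k.any(): print(round(x,3),np.round([P[k,1].min(),P[k,1].max(),np.median(P[k,2]),P[k,2].max()],3))
E
```

```text
top seatz 1031 [[0.481, 0.194, 0.167], [0.656, 0.253, 0.185]] ((0.5780106782913208, 0.22408047318458557), (0.059271540492773056, 0.1974257230758667), 88.3148193359375)
top sandal 3483 [[0.485, 0.193, 0.157], [0.711, 0.269, 0.213]] ((0.5987306833267212, 0.23013371229171753), (0.23914660513401031, 0.08108549565076828), 2.699303150177002)
top plate 1575 [[0.408, 0.125, 0.003], [0.734, 0.296, 0.016]] ((0.5749174952507019, 0.2195068895816803), (0.1987021565437317, 0.3474513292312622), 89.7126235961914)
scene seatz 792 [[0.481, 0.195, 0.166], [0.7, 0.254, 0.185]] ((0.5895466804504395, 0.22330282628536224), (0.0596671923995018, 0.2305120974779129), 86.90190887451172)
scene sandal 3043 [[0.486, 0.194, 0.154], [0.715, 0.27, 0.213]] ((0.5963774919509888, 0.22817383706569672), (0.24162930250167847, 0.0820484608411789), 5.175598621368408)
scene plate 1496 [[0.408, 0.124, 0.003], [0.741, 0.311, 0.016]] ((0.5747179388999939, 0.22049972414970398), (0.19852977991104126, 0.34880319237709045), 89.53775024414062)
0.48 [0.211 0.24  0.174 0.178]
0.49 [0.202 0.249 0.176 0.178]
0.5 [0.2   0.252 0.175 0.179]
0.51 [0.199 0.253 0.176 0.178]
0.52 [0.196 0.254 0.175 0.179]
0.53 [0.196 0.255 0.175 0.178]
0.54 [0.196 0.255 0.176 0.181]
0.55 [0.201 0.255 0.18  0.184]
0.56 [0.202 0.253 0.185 0.189]
0.57 [0.202 0.254 0.189 0.194]
0.58 [0.201 0.256 0.195 0.2  ]
0.59 [0.196 0.264 0.2   0.205]
0.6 [0.194 0.265 0.204 0.209]
0.61 [0.194 0.261 0.207 0.212]
0.62 [0.195 0.264 0.21  0.213]
0.63 [0.192 0.268 0.211 0.215]
0.64 [0.192 0.269 0.211 0.215]
0.65 [0.192 0.273 0.211 0.216]
0.66 [0.193 0.274 0.211 0.213]
0.67 [0.193 0.274 0.21  0.214]
0.68 [0.193 0.273 0.209 0.212]
0.69 [0.199 0.272 0.208 0.211]
0.7 [0.207 0.268 0.205 0.209]
0.71 [0.212 0.263 0.203 0.206]
```

View pics/topcrop.png

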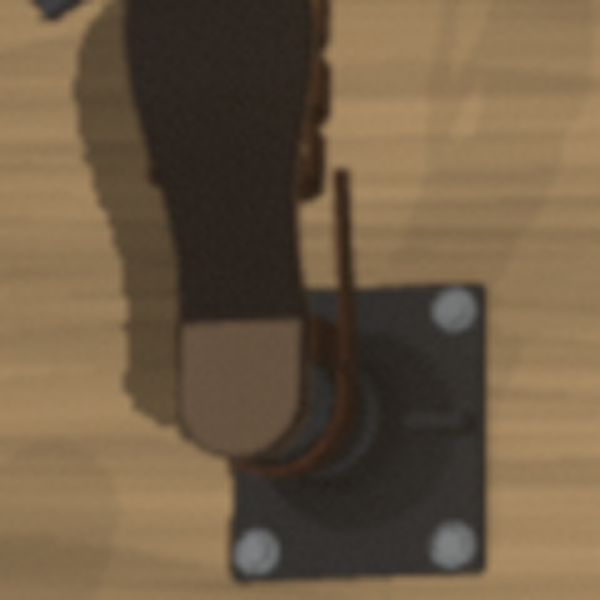

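View pics/scenecrop.png

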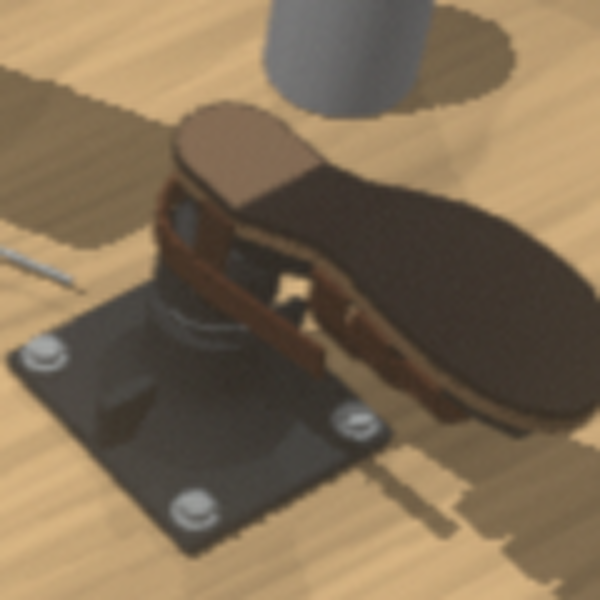

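The top crop shows the light-brown seat D at columns 181–303 and rows 320–460, with a straight front edge towards the toe. I'll fit it by colour, and take yaw from the foot plate and bolts.

```bash
python3 - <<'E'
from h import *
import h
def run(c,h0=.175):
    q,p=plane_xy(c,h0); im=cv2.imread(f"pics/{c}0.png").astype(float).sum(2)
    s=np.hypot(q[...,0]-.510,q[...,1]-.225)<.05
    X=q[s][:,:2]; I=im[s]; ok=np.abs(p[s][:,2]-h0)<.007
    inn=np.hypot(X[:,0]-.51,X[:,1]-.225)<.015; t=np.median(I[inn]); dk=np.median(im[(p[...,2]>.205)&(np.abs(q[...,1]-.22)<.04)&(q[...,0]>.55)])
    Y=np.where(ok,np.clip((I-dk)/(t-dk),0,1),0)
    def cost(a):
        co,si=np.cos(a[2]),np.sin(a[2]); d=X-a[:2]; x=d@[co,si]; y=d@[-si,co]; R=.027; cx=-.03+R
        sd=np.maximum(np.where(x<cx,np.hypot(x-cx,y)-R,np.abs(y)-R),x-.03)
        return ((1/(1+np.exp(np.clip(sd/.0008,-30,30)))-Y)**2).sum()
    b=minimize(cost,[.51,.225,0],method="Nelder-Mead",options=dict(initial_simplex=[[.51,.225,0],[.515,.225,0],[.51,.23,0],[.51,.225,.1]]))
    print(c,t,dk,np.round(b.x,4),np.degrees(b.x[2]),b.fun,len(X),Y.sum()*1)
run("top");run("scene")
# plate edges: dark colour on z~0.01 plane
for c in ("top","scene"):
    q,p=plane_xy(c,.012); im=cv2.imread(f"pics/{c}0.png")
    m=((im.max(2)<75)&(p[...,2]<.03)&(np.abs(q[...,1]-.2)<.09)&(np.abs(q[...,0]-.5)<.12)).astype(np.uint8)
    n,l,st,_=cv2.connectedComponentsWithStats(m); k=1+st[1:,4].argmax()
    P=np.ascontiguousarray(q[l==k][:,:2],dtype=np.float32); print(c,len(P),cv2.minAreaRect(P))
E
```

```text
top 247.0 113.0 [0.5084 0.226  0.0445] 2.5470741447221696 18.66180334952181 1721 585.9253731343283
scene 323.0 160.0 [0.5069 0.2278 0.0654] 3.7471916306390276 14.75889430486516 1122 391.9447852760736
top 1428 ((0.5079825520515442, 0.22372564673423767), (0.14670002460479736, 0.12612633407115936), 2.472442865371704)
scene 886 ((0.5392876863479614, 0.22565703094005585), (0.09323803335428238, 0.12493661046028137), 2.0395610332489014)
```

```bash
cat > go.py <<'E'
import sys
from h import *
from scipy.spatial.transform import Rotation as Ro
# go.py x y z yaw : tool -x axis points at yaw
x,y,z,yw=map(float,sys.argv[1:]); s=r.sense(); A=np.array(s["ee_rot"]); a=np.radians(yw)
X=-np.array([np.cos(a),np.sin(a),0]); Z=np.array([0,0,-1.]); B=np.c_[X,np.cross(Z,X),Z]
print("t",s["time_s"],"shift",np.round(A.T@(np.array([x,y,z])-s["tcp_pos"])*1000,1),"turn",np.round(Ro.from_matrix(A.T@B).as_rotvec(degrees=True),2),"pos",np.round(s["tcp_pos"],4),"F",np.round(s["wrist_force"],1),"M",np.round(s["moment"],2),"w",round(s["gripper_width"],3),round(s["gripper_force"],1),"J",np.round(s["joints"],0))
E
python3 go.py .6206 -.1662 .30 -21.3
python3 -m creep '[[1,-563,315,0,0,0,35.2],[1,-563,315,0,0,0,35.2],[1,-563,315,0,0,0,35.2],[1,-563,315,0,0,0,35.2],[1,-563,315,0,0,0,35.2],[1,-563,315,0,0,0,35.2],[1,-563,315,0,0,0,35.2],[1,-563,315,0,0,0,35.2]]'; python3 go.py .6206 -.1662 .30 -21.3
```

```text
t 0.6 shift [-562.4  314.4  104.8] turn [ 0.    0.   35.21] pos [ 0.1503 -0.6066  0.4048] F [-0.7 -0.   0.1] M [0.03 0.   0.05] w 1.005 0.0 J [-61.  22.   0.  -0. -68. -15.]
time_s: 1.27
tcp_pos: [0.3833, -0.3881, 0.4052]
ee_rot: [[-0.932, 0.363, 0.001], [0.363, 0.932, -0.0], [-0.001, -0.0, -1.0]]
wrist_force: [0.3, -1.0, 0.6]
gripper_width: 0.998
gripper_force: 0.0
t 1.2667 shift [-140.3  293.   105.2] turn [-0.01  0.05 -0.  ] pos [ 0.3833 -0.3881  0.4052] F [ 0.3 -1.   0.6] M [-0.12 -0.11 -0.1 ] w 0.998 0.0 J [-28.  14. -11.   0. -65. -83.]
```

```bash
python3 -m creep '[[1,-134,283,60,0,0,0],[1,-134,283,60,0,0,0],[1,-134,283,60,0,0,0],[1,-134,283,60,0,0,0],[1,-134,283,60,0,0,0],[1,-134,283,60,0,0,0],[1,-134,283,60,0,0,0],[1,-134,283,60,0,0,0]]' >/dev/null;  python3 -m creep '[[1,0,0,0,0,0,0],[1,0,0,0,0,0,0],[1,0,0,0,0,0,0]]' >/dev/null; python3 go.py .6206 -.1662 .25 -21.3
```

```text
t 2.1833 shift [-7.1 12.1 94.7] turn [-0.02 -0.03  0.02] pos [ 0.6096 -0.1749  0.3447] F [ 0.5 -0.4 -0.3] M [-0.12 -0.    0.03] w 0.995 0.0 J [  -1.   26.   -3.    0.  -62. -110.]
```

```bash
python3 -m creep '[[1,-7,12,25,0,0,0],[1,-7,12,60,0,0,0],[1,-7,12,95,0,0,0],[1,-7,12,95,0,0,0],[1,-7,12,95,0,0,0],[1,-7,12,95,0,0,0]]' >/dev/null; python3 go.py .6206 -.1662 .188 -21.3; python3 - <<'E'
from h import *
p,d=vision.capture("scene"); cv2.imwrite("pics/pre.png",cv2.resize(p[170:320,130:330,::-1],None,fx=4,fy=4,interpolation=cv2.INTER_CUBIC))
E
```

```text
t 2.6833 shift [ 1.2  0.6 64.2] turn [ 0.01  0.21 -0.01] pos [ 0.6213 -0.1671  0.2522] F [0.8 0.1 1.3] M [-0.03 -0.02 -0.05] w 1.003 0.0 J [  -1.   31.   -8.    0.  -51. -111.]
```

View pics/pre.png

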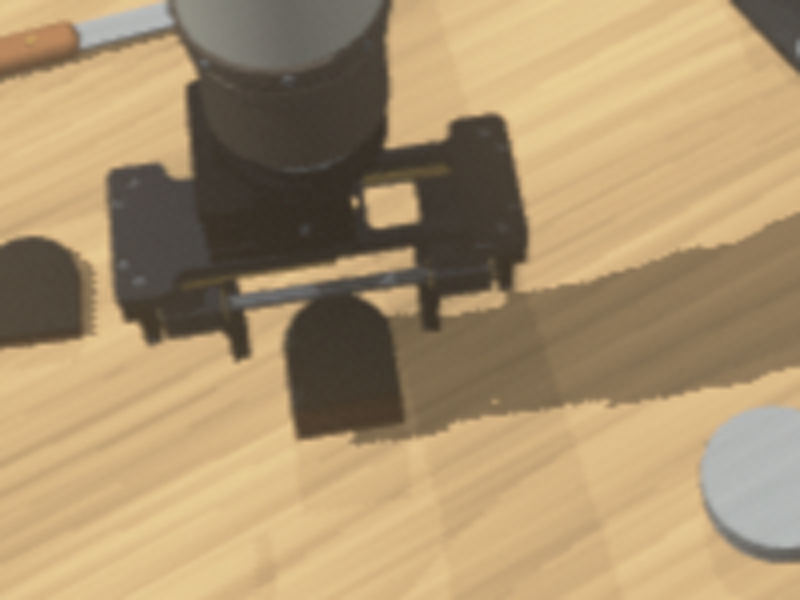

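The gripper stands astride the heel, fingers at (240,340) and (430,310) and heel at (345,370), with room on both sides. Going down to grip.

```bash
python3 -m creep '[[1,1,0,20,0,0,0],[1,1,0,40,0,0,0],[1,1,0,55,0,0,0],[1,1,0,64,0,0,0],[1,1,0,64,0,0,0],[1,1,0,64,0,0,0]]' >/dev/null; python3 go.py .6206 -.1662 .188 -21.3
python3 -m creep '[[0.5,0,0,0,0,0,0],[0.3,0,0,0,0,0,0],[0,0,0,0,0,0,0],[-1,0,0,0,0,0,0],[-1,0,0,0,0,0,0],[-1,0,0,0,0,0,0],[-1,0,0,0,0,0,0],[-1,0,0,0,0,0,0]]'; python3 go.py .6206 -.1662 .188 -21.3
```

```text
t 3.2333 shift [-0.2 -0.2 -0.7] turn [0.02 0.13 0.03] pos [ 0.6205 -0.1659  0.1873] F [0.7 0.7 0.9] M [-0.05 -0.06 -0.  ] w 0.999 0.0 J [  -1.   36.  -11.    0.  -43. -111.]
time_s: 3.9
tcp_pos: [0.6199, -0.1657, 0.1861]
ee_rot: [[-0.932, 0.363, 0.0], [0.363, 0.932, -0.0], [-0.0, -0.0, -1.0]]
wrist_force: [-0.3, -0.1, 3.0]
gripper_width: 0.665
gripper_force: 30.0
t 3.9 shift [-0.8 -0.2 -1.9] turn [-0.    0.01  0.02] pos [ 0.6199 -0.1657  0.1861] F [-0.3 -0.1  3. ] M [ 0.03  0.12 -0.02] w 0.665 30.0 J [  -1.   36.  -11.    0.  -43. -111.]
```

```bash
python3 -m creep '[[-1,0,0,-10,0,0,0],[-1,0,0,-30,0,0,0],[-1,0,0,-60,0,0,0],[-1,0,0,-95,0,0,0],[-1,0,0,-130,0,0,0],[-1,0,0,-165,0,0,0],[-1,0,0,-200,0,0,0],[-1,0,0,-220,0,0,0]]' >/dev/null; python3 -m creep '[[-1,0,0,-15,0,0,0],[-1,0,0,-25,0,0,0],[-1,0,0,-25,0,0,0],[-1,0,0,-25,0,0,0]]' >/dev/null; python3 go.py .515 .2268 .43 2.7
python3 - <<'E'
from h import *
p,d=vision.capture("scene"); cv2.imwrite("pics/lift.png",cv2.resize(p[100:300,130:380,::-1],None,fx=3,fy=3,interpolation=cv2.INTER_CUBIC))
E
```

```text
t 4.9 shift [240.  327.6   0.7] turn [  0.03  -0.03 -24.  ] pos [ 0.6196 -0.1656  0.4304] F [-0.4  0.8 -0.9] M [-0.    0.03 -0.01] w 0.669 30.0 J [  -1.   23.    5.   -0.  -73. -111.]
```

View pics/lift.png

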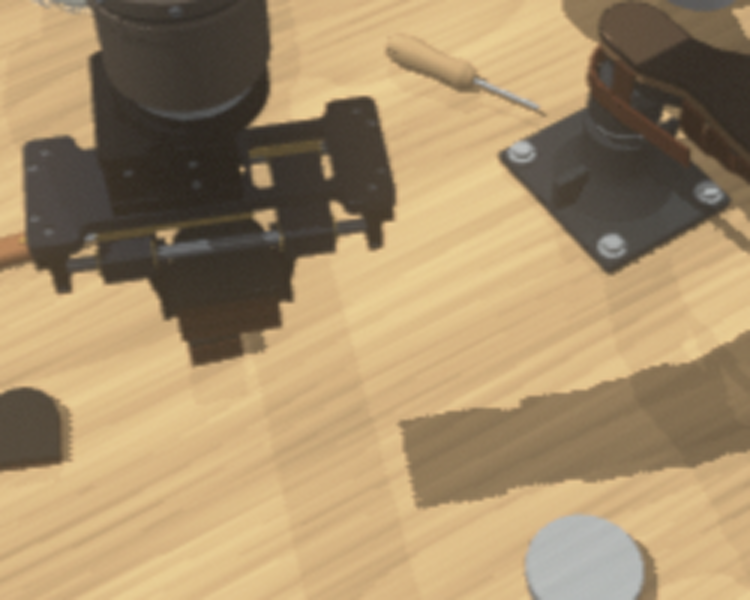

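The heel hangs straight in the grip at about (225,310). Carrying it over the seat.

```bash
python3 -m creep '[[-1,22,30,0,0,0,-2],[-1,44,60,0,0,0,-5],[-1,66,90,0,0,0,-8],[-1,88,120,0,0,0,-11],[-1,110,150,0,0,0,-14],[-1,132,180,0,0,0,-17],[-1,154,210,0,0,0,-20],[-1,176,240,0,0,0,-24]]' >/dev/null; python3 -m creep '[[-1,0,0,0,0,0,0],[-1,0,0,0,0,0,0],[-1,0,0,0,0,0,0]]' >/dev/null; python3 go.py .514 .2265 .43 2.7
```

```text
t 5.8667 shift [ 23.9 105.8  -0.6] turn [-0.07 -0.15  0.02] pos [0.5429 0.1219 0.4295] F [-0.   0.3 -1.1] M [-0.05 -0.02 -0.  ] w 0.664 30.0 J [  29.   14.   -7.   -0.  -69. -117.]
```

```bash
python3 -m creep '[[-1,6,26,0,0,0,0],[-1,12,53,0,0,0,0],[-1,18,80,0,0,0,0],[-1,24,106,0,0,0,0],[-1,24,106,0,0,0,0],[-1,24,106,15,0,0,0],[-1,24,106,30,0,0,0],[-1,24,106,45,0,0,0]]' >/dev/null; python3 -m creep '[[-1,0,0,8,0,0,0],[-1,0,0,8,0,0,0],[-1,0,0,8,0,0,0],[-1,0,0,8,0,0,0]]' >/dev/null; python3 go.py .514 .2265 .361 2.7
python3 - <<'E'
from h import *
p,d=vision.capture("scene"); cv2.imwrite("pics/over.png",cv2.resize(p[60:210,270:470,::-1],None,fx=4,fy=4,interpolation=cv2.INTER_CUBIC))
p,d=vision.capture("top"); cv2.imwrite("pics/overt.png",cv2.resize(p[100:250,70:270,::-1],None,fx=4,fy=4,interpolation=cv2.INTER_CUBIC))
E
```

```text
t 6.8667 shift [ 0.6  0.3 17.6] turn [ 0.03  0.08 -0.03] pos [0.5146 0.2262 0.3787] F [ 0.7  0.7 -0.9] M [-0.01  0.01  0.05] w 0.663 30.0 J [  40.   17.  -11.    0.  -62. -128.]
```

View pics/over.png

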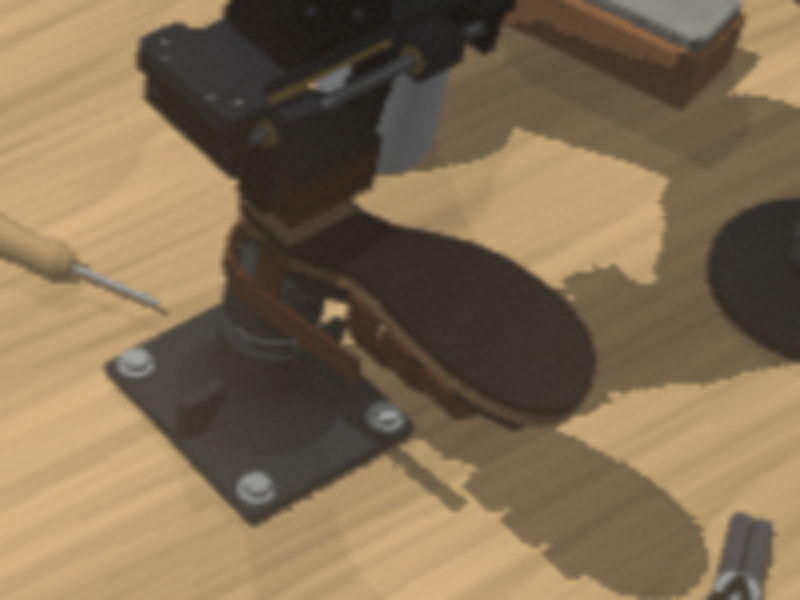

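View pics/overt.png

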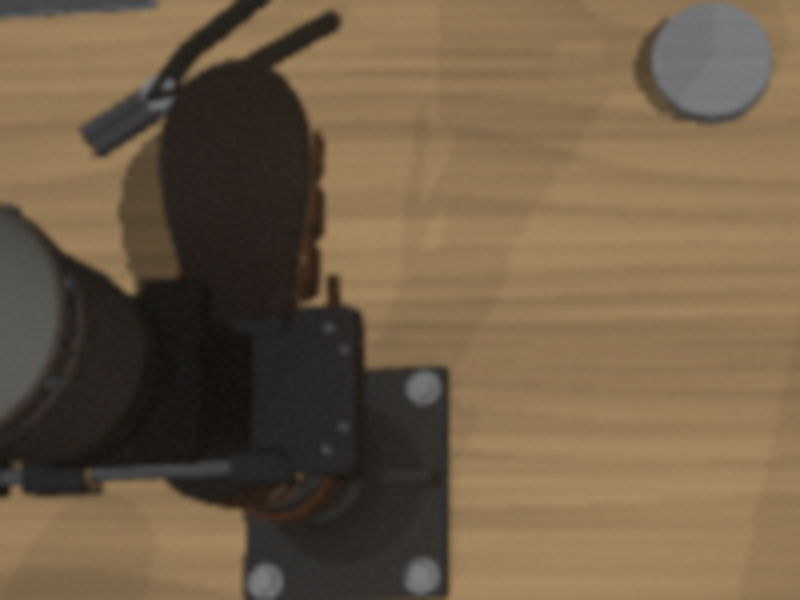

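In the scene crop the heel hovers over the seat, with its brown front face at (325,190) towards the toe. The jaws hide it in the top crop. I'll draw the predicted outlines over the scene picture to check them.

```bash
cat > ov.py <<'E'
from h import *
import sys
def D(L,W,x,y,yaw,z):
    R=W/2;t=np.radians(np.linspace(90,270,30)); a=np.r_[[[L/2,-R],[L/2,R]],np.c_[-L/2+R+R*np.cos(t),R*np.sin(t)]]
    c,s=np.cos(np.radians(yaw)),np.sin(np.radians(yaw)); a=a@[[c,s],[-s,c]]+[x,y]; return np.c_[a,np.full(len(a),z)]
p,d=vision.capture("scene"); m=vision.camera_model("scene"); f=192/np.tan(np.radians(m["vertical_fov"])/2); E=np.linalg.inv(np.array(m["extrinsics"]))
c0,r0,k=315,75,8
im=cv2.resize(p[r0:r0+75,c0:c0+100,::-1],None,fx=k,fy=k,interpolation=cv2.INTER_CUBIC); im=cv2.convertScaleAbs(im,alpha=1.8)
T=r.sense()["tcp_pos"]; yaw=2.7; off=.0061
hx,hy=T[0]-off*np.cos(np.radians(yaw)),T[1]-off*np.sin(np.radians(yaw)); zb=T[2]-.1861
dz=float(sys.argv[2])
for o,col in((D(.064,.058,hx,hy,yaw,zb),(0,255,0)),(D(.064,.058,hx,hy,yaw,zb+.036),(0,255,0)),(D(.06,.054,.508,.2265,yaw,.175-dz),(0,0,255))):
    q=np.c_[o,np.ones(len(o))]@E.T; uv=np.c_[q[:,0]/q[:,2]*f+m["cx"],q[:,1]/q[:,2]*f+m["cy"]]
    cv2.polylines(im,[np.int32((uv-[c0,r0]+.5)*k)],True,col,1)
cv2.imwrite(sys.argv[1],im); print(np.round([hx,hy,zb],4))
E
python3 ov.py pics/ov1.png 0
```

```text
[0.5081 0.2262 0.1927]
```

View pics/ov1.png

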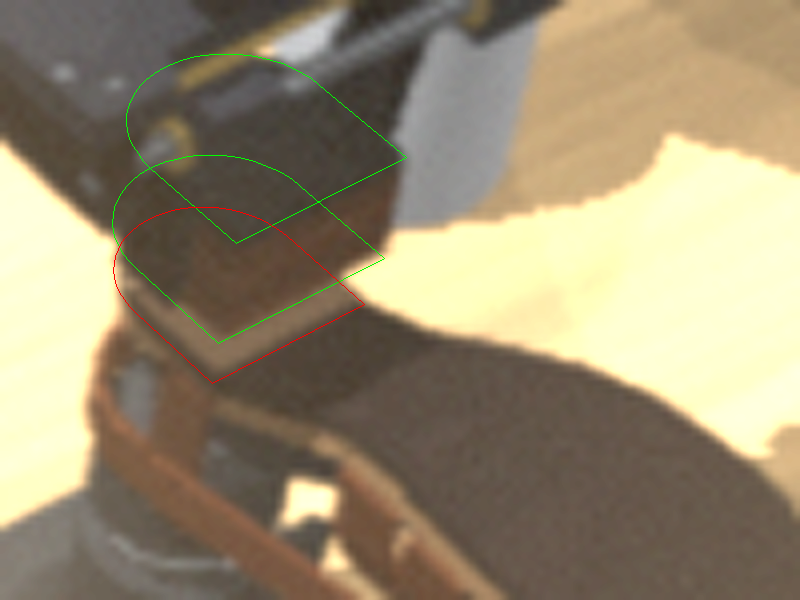

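The overlay agrees with the picture. The heel's predicted front corners, (218,343) and (385,257), sit on the real ones, and the seat outline's corners, (213,382) and (362,303), sit on the seat's. Lowering now.

```bash
python3 -m creep '[[-1,0,0,4,0,0,0],[-1,0,0,8,0,0,0],[-1,0,0,12,0,0,0],[-1,0,0,14,0,0,0],[-1,0,0,16,0,0,0],[-1,0,0,17,0,0,0],[-1,0,0,18,0,0,0],[-1,0,0,19,0,0,0]]'>/dev/null;python3 go.py .514 .2265 .346 2.7; python3 -m creep '[[-1,0,0,1,0,0,0],[-1,0,0,2,0,0,0],[-1,0,0,3,0,0,0],[-1,0,0,4,0,0,0],[-1,0,0,5,0,0,0],[-1,0,0,6,0,0,0],[-1,0,0,6,0,0,0],[-1,0,0,6,0,0,0]]'>/dev/null; python3 go.py .514 .2265 .346 2.7
```

```text
t 7.6833 shift [-0.1 -0.  13.9] turn [-0.01  0.02  0.04] pos [0.5139 0.2265 0.3599] F [-2.8 -1.1  6.1] M [-0.18  1.02 -0.02] w 0.666 30.0 J [  40.   18.  -12.    0.  -60. -128.]
t 8.35 shift [-0.2 -0.   8.7] turn [-0.01  0.04  0.05] pos [0.5138 0.2265 0.3547] F [-5.  -0.7  8.7] M [-0.23  1.43 -0.04] w 0.66 30.0 J [  40.   18.  -13.    0.  -59. -128.]
```

There is a −5 N sideways push, so the heel's front edge may be riding on the sole's slope. I'll lift, shift 2 mm back and come down again.

```bash
python3 -m creep '[[-1,0,0,-4,0,0,0],[-1,0,0,-9,0,0,0],[-1,1,0,-9,0,0,0],[-1,2,0,-9,0,0,0],[-1,2,0,-9,0,0,0],[-1,2,0,-9,0,0,0]]'>/dev/null;python3 go.py .512 .2265 .346 2.7; python3 -m creep '[[-1,0,0,1,0,0,0],[-1,0,0,2,0,0,0],[-1,0,0,3,0,0,0],[-1,0,0,4,0,0,0],[-1,0,0,5,0,0,0],[-1,0,0,6,0,0,0],[-1,0,0,7,0,0,0],[-1,0,0,7,0,0,0]]'>/dev/null; python3 go.py .512 .2265 .346 2.7;  python3 -m creep '[[-1,0,0,1,0,0,0],[-1,0,0,2,0,0,0],[-1,0,0,2,0,0,0],[-1,0,0,2,0,0,0]]'>/dev/null; python3 go.py .512 .2265 .346 2.7
```

```text
t 8.85 shift [-0.1  0.1 15.1] turn [-0.03 -0.05  0.01] pos [0.5119 0.2264 0.3611] F [ 0.1  0.6 -1.4] M [-0.01 -0.02  0.06] w 0.662 30.0 J [  40.   18.  -13.   -0.  -60. -128.]
t 9.5167 shift [-0.1  0.1 10. ] turn [-0.02  0.02  0.03] pos [0.5119 0.2264 0.356 ] F [-3.7 -0.6  7.4] M [-0.13  1.2  -0.03] w 0.664 30.0 J [  40.   18.  -13.    0.  -59. -128.]
t 9.85 shift [-0.2  0.1  8.4] turn [-0.01  0.03  0.04] pos [0.5118 0.2264 0.3544] F [-5.  -1.1  8.6] M [-0.21  1.37  0.02] w 0.661 30.0 J [  40.   18.  -13.    0.  -59. -128.]
```

```bash
python3 -m creep '[[-1,0,0,-4,0,0,0],[-1,0,0,-9,0,0,0],[-1,-0.7,0,-9,0,0,0],[-1,-1.5,0,-9,0,0,0],[-1,-1.5,0,-9,0,0,0],[-1,-1.5,0,-9,0,0,0]]'>/dev/null;python3 go.py .5135 .2265 .346 2.7; python3 -m creep '[[-1,0,0,2,0,0,0],[-1,0,0,4,0,0,0],[-1,0,0,6,0,0,0],[-1,0,0,8,0,0,0],[-1,0,0,10,0,0,0],[-1,0,0,12,0,0,0],[-1,0,0,12,0,0,0]]'>/dev/null; python3 go.py .5135 .2265 .346 2.7;  python3 -m creep '[[-1,0.2,0,0,0,0,0],[-1,0.5,0,0,0,0,0],[-1,0.5,0,0,0,0,0]]'>/dev/null; python3 go.py .5135 .2265 .346 2.7
```

```text
t 10.35 shift [ 0.1 -0.  15.1] turn [-0.02 -0.03  0.  ] pos [0.5136 0.2266 0.3611] F [-0.1 -0.1 -0. ] M [ 0.05 -0.02  0.02] w 0.664 30.0 J [  40.   18.  -12.   -0.  -60. -128.]
t 10.9333 shift [-0.  -0.   5.4] turn [-0.01  0.05  0.03] pos [0.5135 0.2265 0.3514] F [-4.5  0.4 10.3] M [-0.1   1.35 -0.04] w 0.666 30.0 J [  40.   18.  -13.    0.  -58. -128.]
t 11.1833 shift [-0.3 -0.   6. ] turn [0.   0.13 0.04] pos [0.5132 0.2265 0.352 ] F [-2.9 -2.4 10.5] M [-0.31  1.05 -0.11] w 0.664 30.0 J [  40.   18.  -13.    0.  -58. -128.]
```

```bash
python3 -m creep '[[-1,0.1,0,1,0,0,0],[-1,0.2,0,2,0,0,0],[-1,0.3,0,3,0,0,0],[-1,0.3,0,4,0,0,0],[-1,0.3,0,4,0,0,0],[-1,0.3,0,4,0,0,0]]'>/dev/null; python3 go.py .5135 .2265 .346 2.7; python3 -m creep '[[-1,0,0,0.5,0,0,0],[-1,0,0,1,0,0,0],[-1,0,0,1.5,0,0,0],[-1,0,0,1.5,0,0,0]]'>/dev/null; python3 go.py .5135 .2265 .346 2.7
```

```text
t 11.6833 shift [-0.4 -0.   2.5] turn [0.   0.17 0.05] pos [0.5131 0.2265 0.3485] F [-3.5 -0.9 11.7] M [-0.38  1.08 -0.1 ] w 0.665 30.0 J [  40.   19.  -14.    0.  -58. -128.]
t 12.0167 shift [-0.4  0.   1.1] turn [0.01 0.17 0.05] pos [0.5131 0.2265 0.3471] F [-3.3 -1.5 13.1] M [-0.43  1.14 -0.12] w 0.664 30.0 J [  40.   19.  -14.    0.  -58. -128.]
```

```bash
for i in 1 2 3; do python3 -m creep '[[-1,0,0,0.3,0,0,0],[-1,0,0,0.6,0,0,0],[-1,0,0,0.6,0,0,0],[-1,0,0,0.6,0,0,0]]'>/dev/null; python3 go.py .5135 .2265 .346 2.7; done
```

```text
t 12.35 shift [-0.4 -0.   0.6] turn [0.   0.18 0.05] pos [0.5131 0.2265 0.3466] F [-3.5 -1.7 12.7] M [-0.47  1.23 -0.08] w 0.661 30.0 J [  40.   19.  -14.    0.  -58. -128.]
t 12.6833 shift [-0.4  0.   0.1] turn [0.   0.18 0.05] pos [0.5131 0.2265 0.3461] F [-3.9 -0.9 13.6] M [-0.5   1.26 -0.08] w 0.662 30.0 J [  40.   19.  -14.    0.  -58. -128.]
t 13.0167 shift [-0.5 -0.   0. ] turn [0.01 0.19 0.06] pos [0.513  0.2265 0.346 ] F [-3.8 -0.6 15.2] M [-0.5   1.46 -0.13] w 0.665 30.0 J [  40.   19.  -14.    0.  -57. -128.]
```

Stop reached (z levels off at 0.346 while the force rises); on to about 20 N.

```bash
for i in 1 2; do python3 -m creep '[[-1,0.1,0,0.4,0,0,0],[-1,0.1,0,0.8,0,0,0],[-1,0.1,0,0.8,0,0,0],[-1,0.1,0,0.8,0,0,0]]'>/dev/null; python3 go.py .5135 .2265 .346 2.7; done
```

```text
t 13.35 shift [-0.6  0.   0. ] turn [0.01 0.23 0.06] pos [0.5129 0.2264 0.346 ] F [-5.8 -2.4 18.4] M [-0.63  1.91 -0.19] w 0.662 30.0 J [  40.   19.  -14.    0.  -57. -128.]
t 13.6833 shift [-0.7  0.  -0. ] turn [0.01 0.26 0.07] pos [0.5128 0.2264 0.346 ] F [-6.6 -2.7 22.5] M [-0.71  2.25 -0.16] w 0.662 30.0 J [  40.   19.  -14.    0.  -57. -128.]
```

```bash
python3 -m creep '[[-1,0,0,0,0,0,0],[-1,0,0,0,0,0,0],[-1,0,0,0,0,0,0],[-1,0,0,0,0,0,0],[-1,0,0,0,0,0,0],[-1,0,0,0,0,0,0],[-1,0,0,0,0,0,0],[-1,0,0,0,0,0,0]]'>/dev/null; python3 go.py .5135 .2265 .346 2.7; python3 ov.py pics/ov2.png .015
```

```text
t 14.35 shift [-0.7  0.  -0. ] turn [0.01 0.26 0.07] pos [0.5128 0.2264 0.346 ] F [-7.3 -2.2 21.9] M [-0.72  2.24 -0.18] w 0.664 30.0 J [  40.   19.  -14.    0.  -57. -128.]
[0.5067 0.2262 0.1599]
```

View pics/ov2.png

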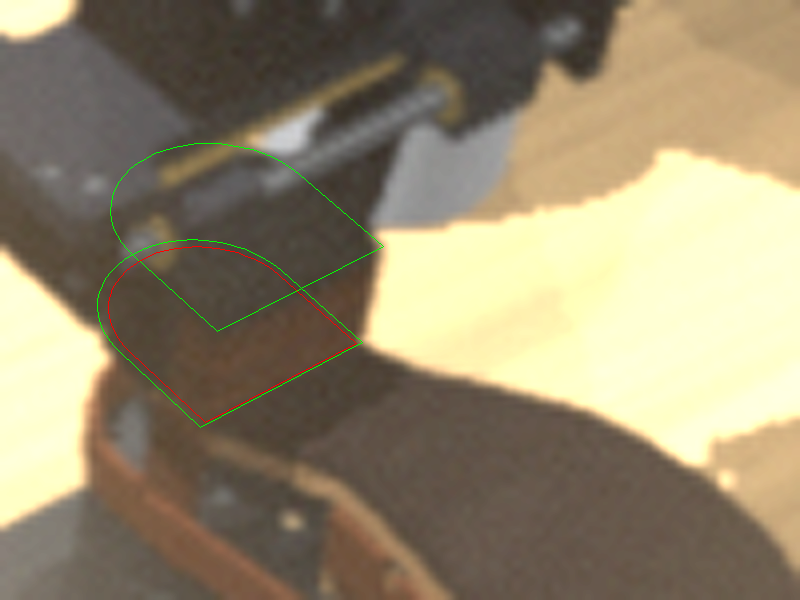

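The heel sits flush on the seat, square and within about 1.5 mm of centre, with its front corners at (200,427) and (361,343). The post is on its stop under a steady 22 N, so I'm handing in.

```bash
python3 -c "
from station import r
print(r.finish_job())"
```

```text
the job is handed in; nothing more can be done
None
```

I handed in the job with the large heel still gripped, square on the seat (about 1.5 mm off centre by my measurement) and holding the post on its stop with a steady push of about 22 N; the judge's result was not shown.

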